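# Slide an amplifier's circuit board into its notches and lock it

## Robot

A 6-joint arm with a two-finger parallel gripper is mounted at the origin on the work surface. World frame = base frame: x ahead of the robot, y to its left, z up, the work surface at z = 0. Lengths are in m, angles in rad, forces in N, time in s.
With the tool pointing down it reaches from about 0.35 to 0.775 m from the base axis. Payload 5.5 kg.
Tool frame: the origin (TCP) lies midway between the tips of the shut fingers; the grasp point (between the pads) lies ctrl.hold_point_z behind it (ctrl.hold_point_z is the distance from the TCP to the grasp point, in m); z points along the fingers, x is the direction in which the jaws open and shut, and the axes are right-handed (so a half turn about z gives the same grasp; the last joint's range is limited). The gripper opens to 85 mm and grips with 20 to 120 N. Pads are 22 mm wide; open, the fingers measure 114 mm over their backs; the gripper's body (76 mm by 85 mm) begins 54 mm behind the grasp point. The pads swing forward as they close: fully open they stand 13 mm farther back than shut.
Start: joints at [-0.14, 0.313, 0.046, 1.304, 0, 1.431], TCP at [0.575, -0, 0.231] pointing down, gripper open.
Joint ranges: [-2.76, 2.76], [-0.86, 1.69], [-1.03, 1.26], [-2.2, 2.34], [-1.47, 1.5], [-3.14, 3.14]. Speed limits (rad/s): [2.57, 2.57, 3.14, 3.14, 3.14, 3.14].

## Interface

Orientations are given as a unit quaternion [w, x, y, z].
In Python, from workcell import ctrl gives the robot as it stands. The module is installed in compiled form; this text tells all that it offers.
- The arm moves only by the tool carry_out, never from a script. Its argument "series" is a list of rows, each an object of numbers: "dx", "dy", "dz": the shift along the tool's x, y, z scaled (see below); "roll": the turn about the tool's z scaled (see below); "gripper": the gripper's target within -1 to 1 (fully open at 1, half-way at 0, shut at -1). In form: [{"dx": .., "dy": .., "dz": .., "roll": .., "gripper": ..}, ...]. A call has 1 to 12 rows; each row is the pose to reach, as a shift and turn from the pose commanded when the call began, along the tool's axes at that moment; what a row does not reach only later rows make up. The controller multiplies each number of a shift by 0.4 m and each number of a turn by 90 degrees. A row lasts 1/10 s, in which the tool goes at most 50 mm and 8.59 degrees, less where a joint would pass 70% of its speed; a pose out of reach is approached as far as the arm can. A call with a number of a shift or a turn outside -1 to 1 is refused whole. A call with a gripper value outside its range is refused whole. The fingers move at their own pace and stop on an object; the grip force is fixed at half the most. Time passes only in rows, so rows that repeat a pose let the fingers close. It gives the time, the measured TCP pose, the force and the opening at its end, in the units of the state.
- ctrl.state(): the state, without advancing time (a new reading comes with each control period).
- ctrl.snapshot(name): name is "scene" or "side" or "wrist"; returns the picture (400x640x3 uint8, blue, green, red); there is no depth.
- ctrl.calibration(name): a dict with "K" (3x3 intrinsics, pixels), "k1" (the pictures are not rectified: a ray, as slopes to the right and down, at radius r is drawn at 1 + k1 r^2 times it, then the intrinsics apply), "extrinsics" (4x4, takes a point from camera to world coordinates). Camera axes: x right, y up, looking along -z (the intrinsics and any distortion apply to the point x, -y, -z); pixel columns grow to the right and rows downward; lengths in m; the calibration is good to about 2 mm. A picture is of the moment at which its call begins: read the wrist's pose just before it. calibration takes no time and is no camera call; for the wrist camera it gives the pose at the moment of the call.
- ctrl.job_done(): hands the job in, once; it reports no verdict.
The state is a dict: "time": time; "qpos": joint angles; "qd": joint speeds; "joint_efforts": joint torques, N m; "ee_pos": TCP position; "orientation": TCP orientation; "contact_force": force on the tool from outside, world axes, zero at the start; "wrist_torque": the same for the moment, N m; "grip_width": finger opening in m.
Only numpy, scipy, OpenCV 4.12 (cv2) and the standard library are available. Lean on these libraries where they do the work, as an engineer would, in place of code of your own. Each camera call takes 0.05 s, during which the arm holds its last target. There are 200 camera calls.

## Task

The green circuit board lies on the rails of the open amplifier chassis. Push it, never lifting it, along the rails towards the front panel with the black knobs until it drops fully into its locating notches; then push the red keeper fully in over the board's edge to lock it. Leave the other things on the table where they are.

Things in the scene. Friction and masses are not known exactly. Their poses are not given: they have to be found in the camera images.
- chassis: Open amplifier chassis fixed to the table, 142 (x) x 302 (y) mm, origin at the centre of its underside. The board slides along its +y, towards the 45 mm high aluminium front panel (y = 146 to 152; black knobs out to 166). Side walls 36 mm high at x = 67 to 71 and -71 to -67 mm; the -y end is open. On the +x wall outside, a 22 mm high bracket (to x = 115, y -6 to 26) carries the keeper.
- seat (a point): Point fixed in the chassis at x 0, y 60, z 17 mm, axes as the chassis: the board's origin lies here once dropped in. Rail tops are 16 mm above the table; each of the board's four feet has its own notch (yellow floor), 7 mm deep and 6 mm longer than the foot, so the seated board has 3 mm play either way along y. Side play on the rails: 2 mm each side.
- board: Green circuit board, 130 (x) x 150 (y) x 5 mm, about 0.45 kg, loose, axes as the chassis. Origin: centre of the plate's underside, 24 mm above the table on the rails, 17 mm once dropped. Starts 60 to 110 mm short of the seat. Parts on it rise to 36 mm above its underside. Slides at about 1.5 to 6 N; after the drop the notch walls stop it; a shove over about 25 N there may tip it.
- lip (a point): Centre of the rear (-y) face of the board's upright white lip, along the board's rear edge: 90 mm wide (x), 4 mm thick, from 5 to 31 mm above the plate's underside, this point at 18 mm. Pushing here towards +y slides the board; there is nothing behind it above 16 mm from the table.
- keeper (a joint): Red sliding keeper, m: 0 fully out (starts 0 to 0.003), 0.024 fully in. It slides along the chassis' own -x, takes about 2 N, stays where it is left. Its 4 mm tongue goes over the edge of a board that has dropped in, and is blocked by a board that has not.
- keeper_tab (a point): Centre of the outer (chassis +x) face of the keeper's upright red tab: 26 mm wide (y), 8 mm thick (x), from 28 to 52 mm above the table, this point at 40 mm, above the bracket. Axes as the chassis.
- screwdriver_mid (a point): Orange-handled screwdriver lying beside the chassis, not to be disturbed; this point lies on its axis.
- screw_cup: Small steel cup, 60 mm wide, 30 mm high; origin at the centre of its underside. Not to be disturbed.
- fan_guard: Purple round plastic part, 60 mm wide, 24 mm high; origin at the centre of its underside. Not to be disturbed.
- spray_mid (a point): Yellow spray can, 52 mm wide, 170 mm high; point half-way up. Not to be disturbed.
- tumbler_mid (a point): Glass tumbler, 72 mm wide, 100 mm high; point half-way up. Not to be disturbed.
- meter: Yellow multimeter lying flat, 75 x 140 x 40 mm; origin at the centre of its underside. Not to be disturbed.
- charger: Black plug charger, 50 x 65 x 28 mm; origin at the centre of its underside. Not to be disturbed.
There are look-alikes about, which are no part of the job. What is shaped like the board but blue or purple is not meant.

How it is judged:
On the way, in this order (a step that is already met when the one before it is completed fails the run):
1. the board has dropped into its locating notches (z of board in the frame of seat between -0.004 and 0.002 m and y of board in the frame of seat between -0.006 and 0.006 m and angle between board's own z axis and vertical below 0.025 rad), for 0.2 s.
2. the keeper is pushed fully in (value of joint keeper above 0.02 m), for 0.1 s.
At the end, for the whole second after the job is handed in: The board lies level (within 0.025 rad) and at rest in its notches, its underside within 2 mm above the seat and its centre within 6 mm of the seat along the rails, and the keeper is at least 20 of its 24 mm in (all of step 1 and value of joint keeper above 0.02 m and linear speed of board below 0.01 m/s); the robot touches nothing.
It fails at once if the board is lifted (more than 7 mm above its sliding height) or tipped (more than 0.15 rad) (z of board in the frame of seat above 0.014 m or angle between board's own z axis and vertical above 0.15 rad).
It fails at once if another thing on the table is moved more than 30 mm (distance of any of screw_cup, fan_guard, screwdriver_mid, spray_mid, tumbler_mid, meter, charger from where it was at the start of the episode above 0.03 m).
It also fails if it takes over 50 s, if anything falls off the work surface, if the arm or the gripper's body presses on something with over 40 N, if the wrist force passes 120 N, or if a joint passes its speed limit or range.

## Working session

There is one attempt and no reset: what is moved stays moved. The work goes in short steps, Python scripts to look and compute and a tool call to move; the robot and the scene stay as the last step left them, time stands still between calls to the robot, and variables do not carry over. Pictures are saved under pics/ and viewed, about 8 in all and at most 12, crops included, and the job is handed in when it is done.

Besides the shell and the picture viewer there is one more tool, called after "Request:" as name([rows], argument=value, ...), one row to a line, values as JSON. carry_out: Moves the arm, as the interface text tells. Shifts and turns lie within -1 to 1; 1 stands for 0.4 m of shift or 90 degrees of turn. Its arguments: {"type":"object","properties":{"series":{"type":"array"}},"required":["series"]}

```bash
mkdir -p pics
python3 - <<'E'
from workcell import ctrl
import cv2
print(ctrl.state(), ctrl.hold_point_z)
for n in("scene","side"):
    cv2.imwrite(f"pics/{n}0.png",ctrl.snapshot(n)); print(n,ctrl.calibration(n))
E
```

```text
{'time': 0.0, 'qpos': array([-1.39600150e-01,  3.14022867e-01,  4.49590969e-02,  1.30360857e+00,
       -5.24595355e-05,  1.43113964e+00]), 'qd': array([-0.00127351, -0.00040319,  0.00056194,  0.00050914, -0.00013601,
        0.00033999]), 'joint_efforts': array([-2.90074182e-03, -4.80629075e+01,  2.98531097e+01,  1.95313990e-02,
       -3.83516899e-04, -4.27451073e-05]), 'ee_pos': array([5.74473218e-01, 4.84026168e-05, 2.30387973e-01]), 'orientation': array([-1.04572364e-04,  9.99999559e-01,  2.82915535e-05, -9.32525616e-04]), 'contact_force': array([-0.57026218,  0.02630069,  0.42122816]), 'wrist_torque': array([ 0.03472576, -0.01181646, -0.03667573]), 'grip_width': 0.08547504900258236} 0.0187
scene {'K': array([[516.78934093,   0.        , 329.44885968],
       [  0.        , 516.78934093, 199.81841382],
       [  0.        ,   0.        ,   1.        ]]), 'k1': -0.1435634629447322, 'extrinsics': array([[-0.0961364 , -0.66406306,  0.74147019,  1.56588315],
       [ 0.99527125, -0.05373642,  0.08091683,  0.10692093],
       [-0.01388993,  0.74574302,  0.6660889 ,  1.04447453],
       [ 0.        ,  0.        ,  0.        ,  1.        ]])}
side {'K': array([[467.74532645,   0.        , 325.64160133],
       [  0.        , 467.74532645, 201.15602004],
       [  0.        ,   0.        ,   1.        ]]), 'k1': -0.10435647737191112, 'extrinsics': array([[-0.9627413 ,  0.17775913, -0.20379129,  0.17529218],
       [-0.27017424, -0.59987044,  0.75310115,  1.18752593],
       [ 0.01162223,  0.78010073,  0.62554598,  1.0636572 ],
       [ 0.        ,  0.        ,  0.        ,  1.        ]])}
```

View pics/scene0.png

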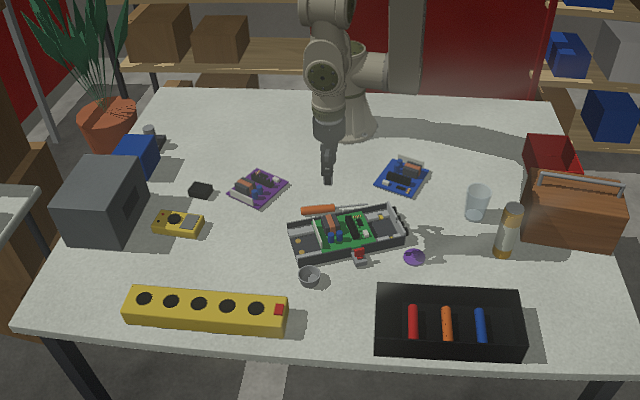

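View pics/side0.png

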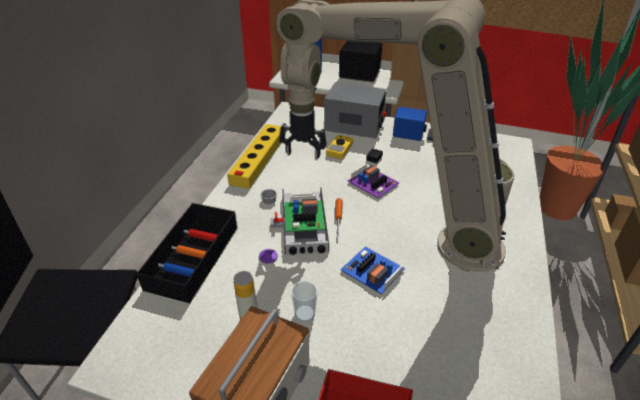

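The scene view shows the chassis around (350,235) with its knobs to the right (405,220), so chassis +y is roughly world +y. The red keeper is on the near side (360,255), the screwdriver on the robot side, the cup at (309,277) and the fan guard at (414,257). Next I'll enlarge both views.

```bash
cat > h.py <<'E'
import numpy as np,cv2
from workcell import ctrl
def ray(n,u,v,c=None):
    c=c or ctrl.calibration(n);K=c["K"];E=c["extrinsics"]
    d=np.array([(u-K[0,2])/K[0,0],(v-K[1,2])/K[1,1]]);s=d.copy()
    for _ in range(20): s=d/(1+c["k1"]*(s@s))
    return E[:3,3],E[:3,:3]@np.array([s[0],-s[1],-1])
def onz(n,u,v,z,c=None):
    o,d=ray(n,u,v,c); return (o+d*(z-o[2])/d[2]).round(4)
def proj(n,P,c=None):
    c=c or ctrl.calibration(n);K=c["K"];E=c["extrinsics"]
    p=E[:3,:3].T@(np.array(P)-E[:3,3]);s=np.array([p[0],-p[1]])/-p[2];s=s*(1+c["k1"]*(s@s))
    return (K[:2,:2]@s+K[:2,2]).round(1)
E
python3 - <<'E'
import cv2,numpy as np
a=cv2.imread("pics/scene0.png")[190:290,280:430];b=cv2.imread("pics/side0.png")[180:260,265:345]
a=cv2.resize(a,(750,500),interpolation=2);cv2.imwrite("pics/a.png",a)
b=cv2.resize(b,(600,600),interpolation=2);cv2.imwrite("pics/b.png",b)
E
```

```text
(no output)
```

View pics/a.png

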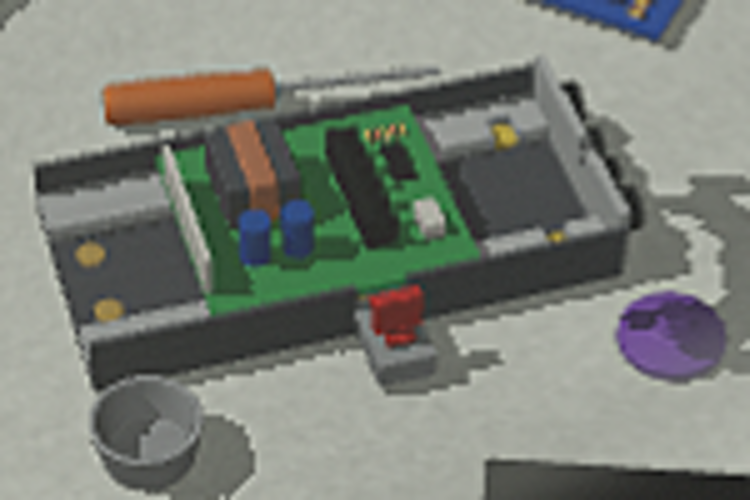

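View pics/b.png

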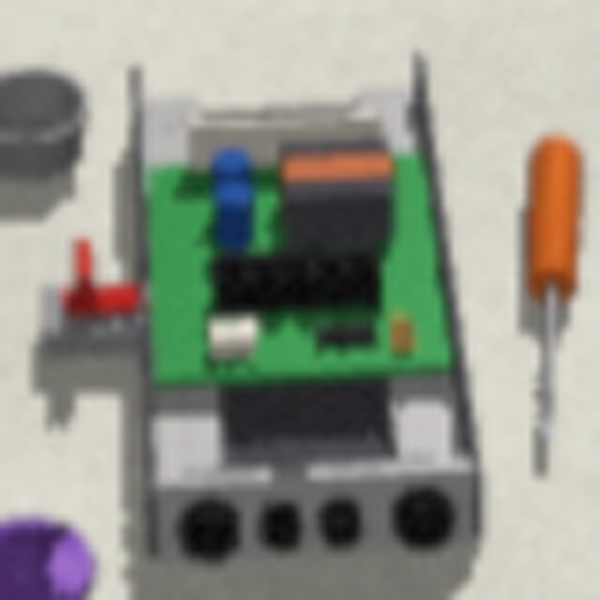

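Run:
```python
from h import *
S=lambda x,y,z:onz("scene",280+x/5,190+y/5,z)
D=lambda x,y,z:onz("side",265+x/7.5,180+y/7.5,z)
for k,p in dict(nr=(88,342,.036),fr=(36,163,.036),nrb=(96,388,0),nfb=(627,272,0),nf45=(630,225,.045),ff45=(538,60,.045),lipT_far=(165,148,.055),lipB_near=(210,312,.029),b_ff=(410,107,.029),b_nf=(482,262,.029),tabtopL=(370,293,.052),tabtopR=(422,287,.052),brk=(385,392,0),brkR=(437,368,0)).items(): print(k,S(*p))
for k,p in dict(nr=(135,68,.036),fr=(419,55,.036),nf45=(152,487,.045),ff45=(475,462,.045),nfb=(152,555,0),bnf=(152,383,.029),bff=(452,370,.029),tabtop=(83,240,.052),tabbot=(83,300,.028),lipT_L=(192,125,.055),lipT_R=(385,125,.055)).items(): print("side",k,D(*p))
```

```text
nr [ 0.6783 -0.0764  0.036 ]
fr [ 0.5481 -0.1243  0.036 ]
nrb [ 0.6786 -0.0741  0.    ]
nfb [0.5707 0.2076 0.    ]
nf45 [0.5785 0.2053 0.045 ]
ff45 [0.4492 0.1539 0.045 ]
lipT_far [ 0.5496 -0.0506  0.055 ]
lipB_near [ 0.6455 -0.016   0.029 ]
b_ff [0.4777 0.0817 0.029 ]
b_nf [0.5971 0.1266 0.029 ]
tabtopL [0.6461 0.0686 0.052 ]
tabtopR [0.6396 0.0954 0.052 ]
brk [0.6685 0.0789 0.    ]
brkR [0.6494 0.1056 0.    ]
side nr [ 0.6773 -0.0732  0.036 ]
side fr [ 0.5485 -0.1223  0.036 ]
side nf45 [0.5689 0.207  0.045 ]
side ff45 [0.4441 0.1545 0.045 ]
side nfb [0.5725 0.2028 0.    ]
side bnf [0.5968 0.1302 0.029 ]
side bff [0.4735 0.0849 0.029 ]
side tabtop [0.6488 0.0729 0.052 ]
side tabbot [0.6454 0.0858 0.028 ]
side lipT_L [ 0.6278 -0.0162  0.055 ]
side lipT_R [ 0.5418 -0.0417  0.055 ]
```

Both views agree within a few mm. The chassis centre is about (0.562, 0.040) with yaw about 20.3°, and the board is about 65 mm short of the seat. I'll go above and behind the lip, square to it, and take a closer look with the wrist camera.

Request:
carry_out([
  {"dx": 0.04, "dy": 0.1, "dz": 0.05, "roll": -0.09, "gripper": 0},
  {"dx": 0.076, "dy": 0.192, "dz": 0.1, "roll": -0.18, "gripper": 0},
  {"dx": 0.076, "dy": 0.192, "dz": 0.18, "roll": -0.225, "gripper": 0},
  {"dx": 0.076, "dy": 0.192, "dz": 0.18, "roll": -0.225, "gripper": 0},
  {"dx": 0.076, "dy": 0.192, "dz": 0.18, "roll": -0.225, "gripper": 0},
  {"dx": 0.076, "dy": 0.192, "dz": 0.18, "roll": -0.225, "gripper": 0},
])

```text
time: 0.7
ee_pos: [0.606, -0.0763, 0.161]
orientation: [0.0, 0.984, 0.176, 0.001]
contact_force: [0.5, -1.0, 0.8]
grip_width: 0.0428
```

Run:
```python
from h import *
s=ctrl.state();print(s["ee_pos"],s["orientation"],s["grip_width"],s["contact_force"])
c=ctrl.calibration("wrist");im=ctrl.snapshot("wrist");cv2.imwrite("pics/w1.png",im)
np.save("w1.npy",c,allow_pickle=True);print(c["extrinsics"].round(3))
y=np.radians(20.3);C=np.array([.5617,.0405])
for p in [(0,-80,42),(-45,-80,55),(45,-80,55),(0,60,17),(71,-151,36),(-71,-151,36),(97,10,40)]:
    x=np.array(p)/1000; w=[C[0]+x[0]*np.cos(y)-x[1]*np.sin(y),C[1]+x[0]*np.sin(y)+x[1]*np.cos(y),x[2]]
    print(p,np.round(w,3),proj("wrist",w,c))
```

```text
[ 0.60598993 -0.07627662  0.1609564 ] [3.32784464e-04 9.84452886e-01 1.75646433e-01 8.57279035e-04] 0.04279689434928304 [ 0.50600959 -1.01966247  0.81032558]
[[ 0.938 -0.329 -0.107  0.58 ]
 [ 0.346  0.895  0.282 -0.004]
 [ 0.003 -0.301  0.954  0.303]
 [ 0.     0.     0.     1.   ]]
(0, -80, 42) [ 0.589 -0.035  0.042] [317.6 147.6]
(-45, -80, 55) [ 0.547 -0.05   0.055] [264.2 149.6]
(45, -80, 55) [ 0.632 -0.019  0.055] [370.8 149.4]
(0, 60, 17) [0.541 0.097 0.017] [317.2 -24.6]
(71, -151, 36) [ 0.681 -0.076  0.036] [390.4 219.9]
(-71, -151, 36) [ 0.547 -0.126  0.036] [245.4 220.2]
(97, 10, 40) [0.649 0.084 0.04 ] [437.   35.5]
```

View pics/w1.png

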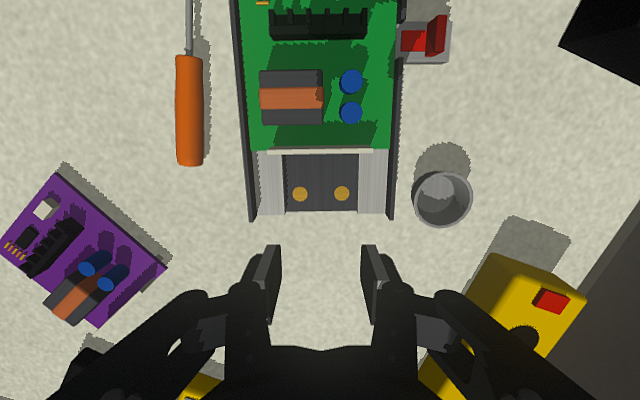

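The wrist view shows the lip top at (267–373, 151), within about 2 mm of my prediction (264–371). The chassis rear wall ends are at (252,220) and (391,218), and the keeper tab is at about (437–447, 15–53). Now I'll lower the gripper behind the lip.

Request:
carry_out([
  {"dx": 0.005, "dz": 0.12, "gripper": 0},
  {"dx": 0.005, "dz": 0.24, "gripper": 0},
  {"dx": 0.005, "dz": 0.327, "gripper": 0},
  {"dx": 0.005, "dz": 0.327, "gripper": 0},
  {"dx": 0.005, "dy": -0.04, "dz": 0.327, "gripper": 0},
  {"dx": 0.005, "dy": -0.065, "dz": 0.327, "gripper": 0},
  {"dx": 0.005, "dy": -0.065, "dz": 0.327, "gripper": 0},
])

```text
invalid input
```

Run:
```python
from h import *
c=ctrl.calibration("wrist");im=ctrl.snapshot("wrist");cv2.imwrite("pics/w2.png",im)
c1=np.load("w1.npy",allow_pickle=True).item()
y=np.radians(20.3);C=np.array([.5617,.0405]);R=np.array([[np.cos(y),-np.sin(y)],[np.sin(y),np.cos(y)]])
L=lambda p:((p[:2]-C)@R).round(4)
for u,v,z in[(267,152,.055),(373,152,.055),(252,220,.036),(391,218,.036),(447,16,.052),(430,53,.052),(447,18,.052)]:print(u,v,L(onz("wrist",u,v,z,c1)))
s=ctrl.state();print(L(s["ee_pos"]),s["ee_pos"],s["contact_force"])
```

```text
267 152 [-0.0427 -0.082 ]
373 152 [ 0.047  -0.0821]
252 220 [-0.0646 -0.1509]
391 218 [ 0.0715 -0.1491]
447 16 [0.0989 0.0209]
430 53 [ 0.0885 -0.005 ]
447 18 [0.0991 0.0194]
[ 0.0014 -0.125 ] [ 0.60635667 -0.07629842  0.16136218] [-0.52979177 -0.59946599  0.73240768]
```

View pics/w2.png

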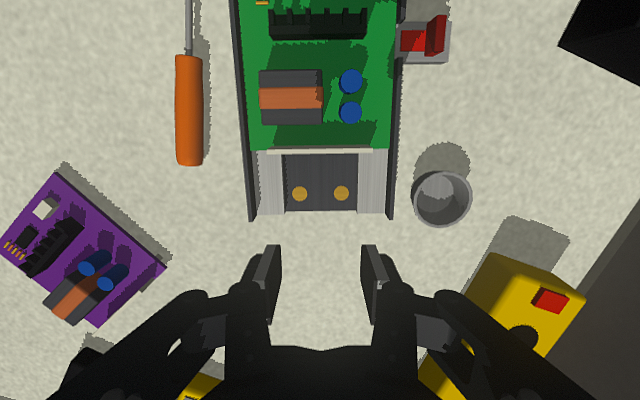

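The call was refused because every row needs all five keys, so the view is unchanged. The lip reads local y = -0.082. I'll resend with all keys.

Request:
carry_out([
  {"dx": 0.005, "dy": 0, "dz": 0.12, "roll": 0, "gripper": 0},
  {"dx": 0.005, "dy": 0, "dz": 0.24, "roll": 0, "gripper": 0},
  {"dx": 0.005, "dy": 0, "dz": 0.327, "roll": 0, "gripper": 0},
  {"dx": 0.005, "dy": 0, "dz": 0.327, "roll": 0, "gripper": 0},
  {"dx": 0.005, "dy": -0.03, "dz": 0.327, "roll": 0, "gripper": 0},
  {"dx": 0.005, "dy": -0.06, "dz": 0.327, "roll": 0, "gripper": 0},
  {"dx": 0.005, "dy": -0.06, "dz": 0.327, "roll": 0, "gripper": 0},
  {"dx": 0.005, "dy": -0.06, "dz": 0.327, "roll": 0, "gripper": 0},
])

```text
time: 1.6
ee_pos: [0.6003, -0.0531, 0.0307]
orientation: [0.001, 0.984, 0.176, 0.002]
contact_force: [0.7, 0.5, 0.3]
grip_width: 0.0428
```

Run:
```python
from h import *
im=ctrl.snapshot("wrist");cv2.imwrite("pics/w3.png",im)
s=ctrl.state();print(s["time"],s["ee_pos"],s["contact_force"])
```

```text
1.65 [ 0.6001812  -0.05345506  0.03030236] [-0.55474452  0.2930468   0.14381384]
```

View pics/w3.png

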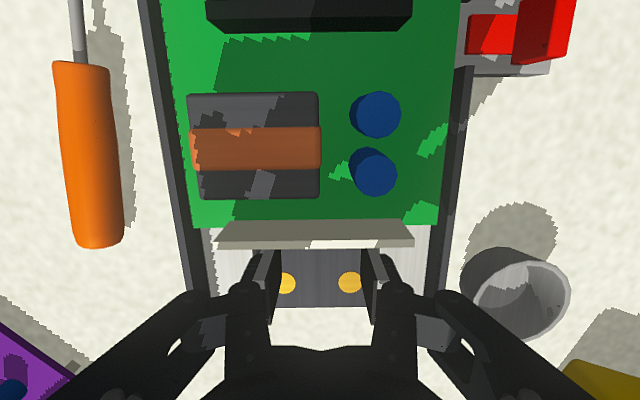

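The wrist view shows both fingers between the walls, about 8 mm behind the lip (row ~245) and centred. I'll push to within about 15 mm of the seat.

Request:
carry_out([
  {"dx": 0, "dy": -0.015, "dz": 0, "roll": 0, "gripper": 0},
  {"dx": 0, "dy": -0.03, "dz": 0, "roll": 0, "gripper": 0},
  {"dx": 0, "dy": -0.045, "dz": 0, "roll": 0, "gripper": 0},
  {"dx": 0, "dy": -0.06, "dz": 0, "roll": 0, "gripper": 0},
  {"dx": 0, "dy": -0.075, "dz": 0, "roll": 0, "gripper": 0},
  {"dx": 0, "dy": -0.09, "dz": 0, "roll": 0, "gripper": 0},
  {"dx": 0, "dy": -0.105, "dz": 0, "roll": 0, "gripper": 0},
  {"dx": 0, "dy": -0.12, "dz": 0, "roll": 0, "gripper": 0},
  {"dx": 0, "dy": -0.135, "dz": 0, "roll": 0, "gripper": 0},
  {"dx": 0, "dy": -0.15, "dz": 0, "roll": 0, "gripper": 0},
  {"dx": 0, "dy": -0.15, "dz": 0, "roll": 0, "gripper": 0},
])

```text
time: 2.75
ee_pos: [0.5786, 0.0027, 0.0291]
orientation: [0.001, 0.984, 0.176, 0.001]
contact_force: [0.2, -3.1, 2.1]
grip_width: 0.0428
```

Run:
```python
from h import *
im=ctrl.snapshot("wrist");cv2.imwrite("pics/w4.png",im)
s=ctrl.state();print(s["time"],s["ee_pos"],s["contact_force"])
```

```text
2.8 [0.5786485  0.00263244 0.02899427] [ 1.07016423 -2.40893901  2.81820073]
```

View pics/w4.png

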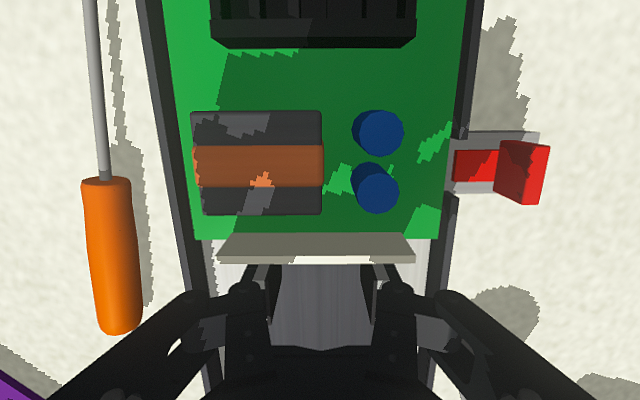

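Contact force is about 3 N, the board is straight, and the lip's rear edge is at row ~262. I'll continue in small steps.

Request:
carry_out([
  {"dx": 0, "dy": -0.004, "dz": 0, "roll": 0, "gripper": 0},
  {"dx": 0, "dy": -0.008, "dz": 0, "roll": 0, "gripper": 0},
  {"dx": 0, "dy": -0.012, "dz": 0, "roll": 0, "gripper": 0},
  {"dx": 0, "dy": -0.016, "dz": 0, "roll": 0, "gripper": 0},
  {"dx": 0, "dy": -0.02, "dz": 0, "roll": 0, "gripper": 0},
  {"dx": 0, "dy": -0.024, "dz": 0, "roll": 0, "gripper": 0},
  {"dx": 0, "dy": -0.027, "dz": 0, "roll": 0, "gripper": 0},
  {"dx": 0, "dy": -0.03, "dz": 0, "roll": 0, "gripper": 0},
])

```text
time: 3.6
ee_pos: [0.5738, 0.0138, 0.0282]
orientation: [-0.0, 0.984, 0.176, -0.0]
contact_force: [0.2, -2.7, -0.7]
grip_width: 0.0425
```

```bash
cat > look.py <<'E'
from h import *
import sys
a=cv2.imread("pics/w4.png");c=ctrl.calibration("wrist");im=ctrl.snapshot("wrist");cv2.imwrite(f"pics/{sys.argv[1]}.png",im)
s=ctrl.state();print(s["time"],s["ee_pos"],s["contact_force"])
y=np.radians(20.3);C=np.array([.5617,.0405]);R=np.array([[np.cos(y),-np.sin(y)],[np.sin(y),np.cos(y)]])
print("tcp local",((s["ee_pos"][:2]-C)@R).round(4))
# lip rear-top edge and green edge rows
for i in(a,im):
    h=cv2.cvtColor(i,cv2.COLOR_BGR2HSV);g=cv2.inRange(h,(50,120,60),(75,255,255))
    cols=np.where(g[200]>0)[0];print("green cols row200",cols.min(),cols.max(),"bottom rows",[np.where(g[:,x]>0)[0].max() for x in(215,430)])
    r=cv2.inRange(h,(0,180,120),(6,255,255));p=cv2.boundingRect(r);print("red",p)
    b=cv2.inRange(h,(105,150,60),(120,255,255));print("blue",cv2.boundingRect(b))
E
python3 look.py w5
```

```text
3.65 [0.57379488 0.01399132 0.02823482] [ 1.45261265 -3.57874821  0.83866502]
tcp local [ 0.0021 -0.0291]
green cols row200 189 442 bottom rows [np.int64(238), np.int64(238)]
red (454, 146, 96, 59)
blue (351, 110, 53, 104)
green cols row200 194 436 bottom rows [np.int64(234), np.int64(234)]
red (453, 175, 93, 56)
blue (349, 111, 50, 98)
```

The green board's width in view went from 253 to 242 px without the camera rising, which fits a 7 mm drop. I'll back off and rise, then check before moving to the keeper.

Request:
carry_out([
  {"dx": 0, "dy": 0.03, "dz": 0, "roll": 0, "gripper": 0},
  {"dx": 0, "dy": 0.08, "dz": 0, "roll": 0, "gripper": 0},
  {"dx": 0, "dy": 0.08, "dz": -0.1, "roll": 0, "gripper": -1},
  {"dx": 0, "dy": 0.08, "dz": -0.2, "roll": 0, "gripper": -1},
  {"dx": 0, "dy": 0.08, "dz": -0.3, "roll": 0, "gripper": -1},
  {"dx": 0, "dy": 0.08, "dz": -0.3, "roll": 0, "gripper": -1},
  {"dx": 0, "dy": 0.08, "dz": -0.3, "roll": 0, "gripper": -1},
])

```text
time: 4.35
ee_pos: [0.5859, -0.0163, 0.1494]
orientation: [-0.0, 0.984, 0.176, 0.001]
contact_force: [0.2, -0.4, -0.7]
grip_width: -0.0001
```

Run:
```python
from h import *
c=ctrl.calibration("wrist");np.save("w6.npy",c,allow_pickle=True);cv2.imwrite("pics/w6.png",ctrl.snapshot("wrist"))
s=ctrl.state();print(s["time"],s["ee_pos"],s["contact_force"])
```

```text
4.4 [ 0.58490388 -0.01608576  0.14799726] [ 0.19791024  0.15099021 -0.17720944]
```

View pics/w6.png

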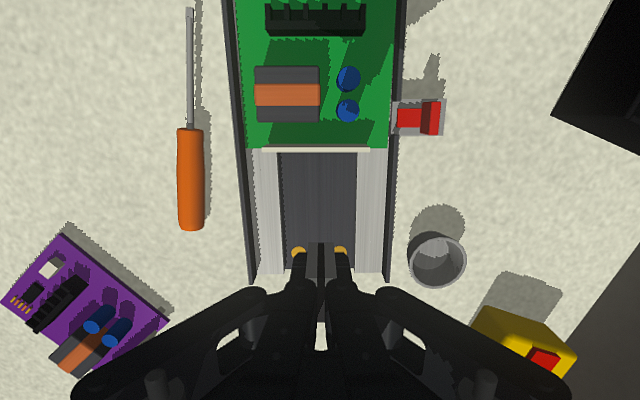

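The wrist view shows the lip at (262–370, 151), the tab at (421–440, 100–135) and the cup at (437,258).

Run:
```python
from h import *
c=np.load("w6.npy",allow_pickle=True).item();im=cv2.imread("pics/w6.png")
y=np.radians(20.3);C=np.array([.5617,.0405]);R=np.array([[np.cos(y),-np.sin(y)],[np.sin(y),np.cos(y)]])
L=lambda p:((p[:2]-C)@R).round(4)
for z in(.048,.055): print("lip",z,L(onz("wrist",262,152,z,c)),L(onz("wrist",370,152,z,c)))
h=cv2.cvtColor(im,cv2.COLOR_BGR2HSV);r=cv2.inRange(h,(0,150,80),(6,255,255));r[200:]=0;b=cv2.boundingRect(r);print("red",b)
for v in(b[1]+2,b[1]+b[3]-3): 
    u=np.where(r[v]>0)[0];print(v,u.min(),u.max(),L(onz("wrist",u.max()+.5,v,.052,c)))
# cup rim (measured roughly), rear wall ends
print("cup",L(onz("wrist",437,258,.03,c)),"walls",L(onz("wrist",252,283,.036,c)),L(onz("wrist",388,280,.036,c)))
# side view: board height from corners
s=ctrl.snapshot("side");cv2.imwrite("pics/side1.png",s)
o=cv2.imread("pics/side0.png")
for i in(o,s):
    g=cv2.inRange(cv2.cvtColor(i,cv2.COLOR_BGR2HSV),(50,110,50),(80,255,255))[170:260,260:350]
    n,l,st,ce=cv2.connectedComponentsWithStats(g);print(st[1:][st[1:,4].argmax()]+[260,170,0,0,0])
b=cv2.resize(s[180:260,265:345],(600,600),interpolation=2);cv2.imwrite("pics/b1.png",b)
```

```text
lip 0.048 [-0.044  -0.0182] [ 0.0458 -0.0182]
lip 0.055 [-0.0426 -0.0172] [ 0.0446 -0.0172]
red (396, 102, 45, 33)
104 423 440 [0.0987 0.0199]
132 421 437 [ 0.0988 -0.0016]
cup [ 0.1219 -0.1268] walls [-0.0645 -0.1511] [ 0.0724 -0.148 ]
[285 201  40  31 569]
[300 215  26  27 219]
```

View pics/b1.png

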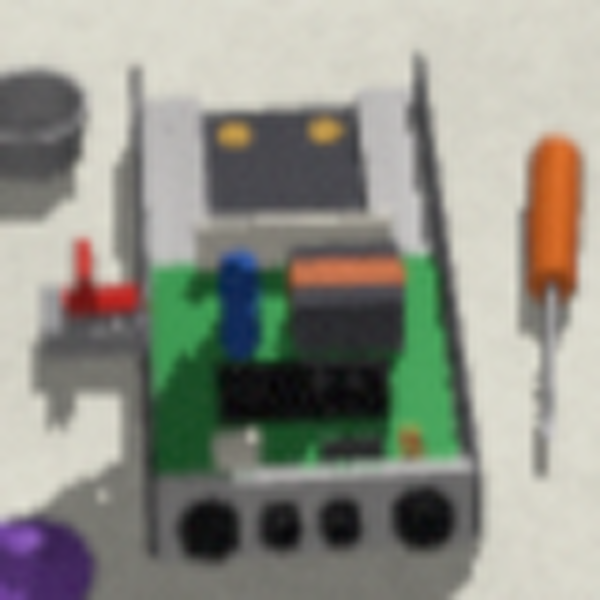

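With z = 0.048 the lip measures 89.8 mm wide (nominal 90), so the board has dropped. The side view shows it level. The lip is at y = -18 mm, so the board is about 3 mm short of the seat, within tolerance. The tab's outer face is at local x = 0.099, y ≈ 0.010. I'll go outside the tab with the fingers shut.

Request:
carry_out([
  {"dx": 0.11, "dy": -0.05, "dz": 0, "roll": 0, "gripper": -1},
  {"dx": 0.22, "dy": -0.1, "dz": 0, "roll": 0, "gripper": -1},
  {"dx": 0.3, "dy": -0.15, "dz": 0, "roll": 0, "gripper": -1},
  {"dx": 0.345, "dy": -0.178, "dz": 0, "roll": 0, "gripper": -1},
  {"dx": 0.345, "dy": -0.178, "dz": 0.1, "roll": 0, "gripper": -1},
  {"dx": 0.345, "dy": -0.178, "dz": 0.2, "roll": 0, "gripper": -1},
  {"dx": 0.345, "dy": -0.178, "dz": 0.28, "roll": 0, "gripper": -1},
  {"dx": 0.345, "dy": -0.178, "dz": 0.28, "roll": 0, "gripper": -1},
  {"dx": 0.345, "dy": -0.178, "dz": 0.28, "roll": 0, "gripper": -1},
])

```text
time: 5.35
ee_pos: [0.6885, 0.0984, 0.0348]
orientation: [-0.0, 0.984, 0.176, -0.002]
contact_force: [0.2, -0.7, 0.3]
grip_width: 0.0
```

```bash
python3 look.py w7
```

```text
5.4 [0.69022635 0.09842588 0.03692974] [ 0.29992083  0.46591681 -0.00924515]
tcp local [0.1406 0.0097]
green cols row200 189 442 bottom rows [np.int64(238), np.int64(238)]
red (454, 146, 96, 59)
blue (351, 110, 53, 104)Traceback (most recent call last):
  File "look.py", line 10, in <module>
    cols=np.where(g[200]>0)[0];print("green cols row200",cols.min(),cols.max(),"bottom rows",[np.where(g[:,x]>0)[0].max() for x in(215,430)])
                                                                                              ~~~~~~~~~~~~~~~~~~~~~~~~~^^
    return umr_maximum(a, axis, None, out, keepdims, initial, where)
ValueError: zero-size array to reduction operation maximum which has no identity
```

View pics/w7.png

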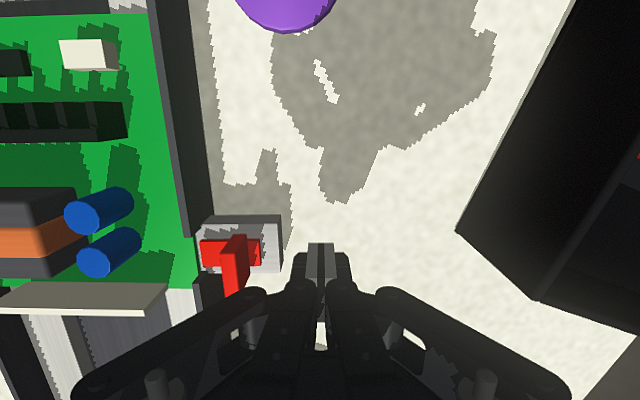

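The fingers stand outside the red tab (220–250, 235–295) and above the bracket. Now I'll push toward -x.

Request:
carry_out([
  {"dx": -0.025, "dy": 0, "dz": 0, "roll": 0, "gripper": -1},
  {"dx": -0.05, "dy": 0, "dz": 0, "roll": 0, "gripper": -1},
  {"dx": -0.06, "dy": 0, "dz": 0, "roll": 0, "gripper": -1},
  {"dx": -0.07, "dy": 0, "dz": 0, "roll": 0, "gripper": -1},
  {"dx": -0.08, "dy": 0, "dz": 0, "roll": 0, "gripper": -1},
  {"dx": -0.09, "dy": 0, "dz": 0, "roll": 0, "gripper": -1},
  {"dx": -0.1, "dy": 0, "dz": 0, "roll": 0, "gripper": -1},
  {"dx": -0.11, "dy": 0, "dz": 0, "roll": 0, "gripper": -1},
  {"dx": -0.115, "dy": 0, "dz": 0, "roll": 0, "gripper": -1},
  {"dx": -0.115, "dy": 0, "dz": 0, "roll": 0, "gripper": -1},
])

```text
time: 6.4
ee_pos: [0.6464, 0.0824, 0.0364]
orientation: [0.0, 0.984, 0.176, -0.0]
contact_force: [0.5, 1.2, -0.4]
grip_width: -0.0002
```

Run:
```python
from h import *
s=ctrl.state();print(s["time"],s["ee_pos"],s["contact_force"])
y=np.radians(20.3);C=np.array([.5617,.0405]);R=np.array([[np.cos(y),-np.sin(y)],[np.sin(y),np.cos(y)]])
L=lambda p:((p[:2]-C)@R).round(4);print(L(s["ee_pos"]))
for n in("w7","now"):
    im=cv2.imread("pics/w7.png") if n=="w7" else ctrl.snapshot("wrist")
    r=cv2.inRange(cv2.cvtColor(im,cv2.COLOR_BGR2HSV),(0,150,80),(6,255,255));r[:,500:]=0
    print(n,cv2.boundingRect(r))
    cv2.imwrite("pics/w8.png",im)
for v in(245,260,275,290):
    u=np.where(r[v]>0)[0]
    if len(u):print(v,u.min(),u.max(),L(onz("wrist",u.max()+.5,v,.052)))
```

```text
6.4 [0.64639507 0.0824059  0.03642419] [ 0.52491372  1.21080255 -0.38415809]
[0.094  0.0099]
w7 (199, 234, 62, 64)
now (163, 229, 145, 63)
245 248 307 [0.089  0.0253]
260 250 292 [0.0816 0.0173]
275 278 290 [0.0803 0.009 ]
290 279 282 [0.076  0.0003]
```

The tab face is now at x ≈ 0.080, so about 19 mm in with low force. I'll push the rest in small steps.

Request:
carry_out([
  {"dx": -0.004, "dy": 0, "dz": 0, "roll": 0, "gripper": -1},
  {"dx": -0.008, "dy": 0, "dz": 0, "roll": 0, "gripper": -1},
  {"dx": -0.011, "dy": 0, "dz": 0, "roll": 0, "gripper": -1},
  {"dx": -0.011, "dy": 0, "dz": 0, "roll": 0, "gripper": -1},
])

```text
time: 6.85
ee_pos: [0.6424, 0.081, 0.0363]
orientation: [0.0, 0.984, 0.176, -0.0]
contact_force: [2.1, 0.5, -0.6]
grip_width: 0.0002
```

Request:
carry_out([
  {"dx": -0.003, "dy": 0, "dz": 0, "roll": 0, "gripper": -1},
  {"dx": -0.005, "dy": 0, "dz": 0, "roll": 0, "gripper": -1},
  {"dx": -0.005, "dy": 0, "dz": 0, "roll": 0, "gripper": -1},
])

```text
time: 7.15
ee_pos: [0.6406, 0.0803, 0.0364]
orientation: [-0.0, 0.984, 0.176, -0.0]
contact_force: [1.2, 0.9, -1.2]
grip_width: 0.0001
```

Request:
carry_out([
  {"dx": -0.003, "dy": 0, "dz": 0, "roll": 0, "gripper": -1},
  {"dx": -0.005, "dy": 0, "dz": 0, "roll": 0, "gripper": -1},
  {"dx": -0.005, "dy": 0, "dz": 0, "roll": 0, "gripper": -1},
])

```text
time: 7.45
ee_pos: [0.6405, 0.0802, 0.0365]
orientation: [-0.0, 0.984, 0.176, 0.002]
contact_force: [6.4, 1.7, -5.1]
grip_width: -0.0002
```

Run:
```python
from h import *
s=ctrl.state();print(s["time"],s["ee_pos"],s["contact_force"])
y=np.radians(20.3);C=np.array([.5617,.0405]);R=np.array([[np.cos(y),-np.sin(y)],[np.sin(y),np.cos(y)]])
L=lambda p:((p[:2]-C)@R).round(4);print(L(s["ee_pos"]))
im=ctrl.snapshot("wrist");r=cv2.inRange(cv2.cvtColor(im,cv2.COLOR_BGR2HSV),(0,150,80),(6,255,255))
for v in(260,275,290):
    u=np.where(r[v,:320]>0)[0]
    if len(u):print(v,u.min(),u.max(),L(onz("wrist",u.max()+.5,v,.052)))
```

```text
7.45 [0.64045391 0.08019297 0.03654304] [ 6.43429263  1.6988639  -5.1023288 ]
[0.0876 0.0099]
260 250 292 [0.0752 0.0171]
275 279 290 [0.0739 0.0088]
290 280 282 [0.0696 0.0002]
```

The keeper is against a hard stop: force rose to about 7 N with no further travel, and the tab face is at 0.0745, about 24 mm in. I'll retreat and check.

Request:
carry_out([
  {"dx": 0.02, "dy": 0, "dz": 0, "roll": 0, "gripper": -1},
  {"dx": 0.08, "dy": 0, "dz": 0, "roll": 0, "gripper": -1},
  {"dx": 0.08, "dy": 0, "dz": -0.1, "roll": 0, "gripper": -1},
  {"dx": 0.08, "dy": 0.1, "dz": -0.2, "roll": 0, "gripper": -1},
  {"dx": 0.08, "dy": 0.2, "dz": -0.3, "roll": 0, "gripper": -1},
  {"dx": 0.0, "dy": 0.3, "dz": -0.35, "roll": 0, "gripper": -1},
  {"dx": -0.1, "dy": 0.3, "dz": -0.35, "roll": 0, "gripper": -1},
  {"dx": -0.1, "dy": 0.3, "dz": -0.35, "roll": 0, "gripper": -1},
  {"dx": -0.1, "dy": 0.3, "dz": -0.35, "roll": 0, "gripper": -1},
])

```text
time: 8.4
ee_pos: [0.6417, -0.0475, 0.1767]
orientation: [-0.0, 0.985, 0.175, -0.001]
contact_force: [0.8, -0.6, 0.6]
grip_width: -0.0002
```

Run:
```python
from h import *
s=ctrl.state();print(s["time"],s["ee_pos"],s["contact_force"])
c=ctrl.calibration("wrist");np.save("w9.npy",c,allow_pickle=True);w=ctrl.snapshot("wrist");sd=ctrl.snapshot("side")
cv2.imwrite("pics/w9.png",w)
b=cv2.resize(sd[180:260,265:345],(400,400),interpolation=2)
cv2.imwrite("pics/fin.png",np.hstack([w[:,150:500],b]))
```

```text
8.4 [ 0.64172211 -0.04751475  0.17669107] [ 0.77951331 -0.59353804  0.63923237]
```

View pics/fin.png

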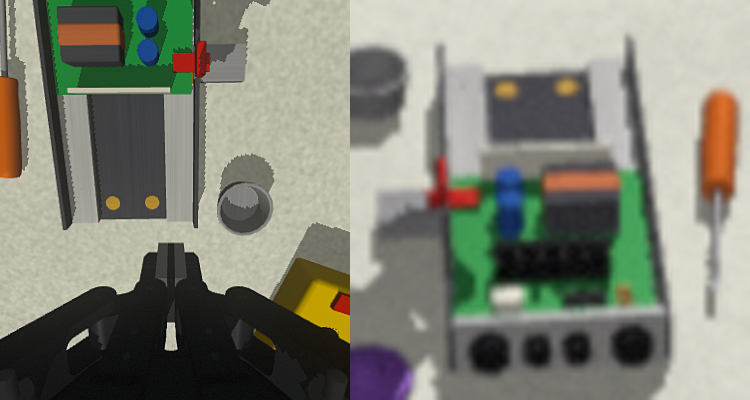

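The red tongue now lies over the board's edge (left picture, 173–208, 42–78). The board is level, the robot is clear, and the other things are where they were. Handing in.

```bash
python3 -c "
from workcell import ctrl
print(ctrl.job_done())"
```

```text
the job is handed in; nothing more can be done
None
```

I pushed the board by its lip along the rails until it dropped into its notches. I then pushed the keeper in until it hit its stop, backed the arm clear and handed the job in at about 8.5 s.

- **Board dropped:** taken at its dropped height, the lip measured 89.8 mm wide against 90 mm nominal. The board looked level in the side view.
- **Board position:** it sits about 3 mm short of the seat centre along the rails, within the 6 mm allowed. That figure comes from the cameras, which are good to about 2 mm.
- **Keeper:** the tab moved about 24 mm, then the force rose to about 7 N with no further travel. The final picture shows the red tongue over the board's edge.
- **Other things and forces:** by eye in the last pictures, the cup, screwdriver and fan guard had not moved. The spray can, tumbler, meter and charger were not checked at the end, but the arm never worked near them. The highest force I read was about 8 N, and near zero after backing off.

One move call was refused because rows were missing keys. Nothing moved, and I sent it again in full. A check script also crashed on one line while the arm was beside the keeper, but it had already saved the picture I needed. No check disagreed with another.

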